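Check the spares cases and fetch the orange fan shroud

TASK

We need the orange fan shroud for a printer, and it is in one of the three closed spares cases. Lift all three lids and leave them standing open so that the stock can be seen, then take out the orange shroud and set it gently down, right way up, flat on the floor of the green tray. Leave the other parts in their cases and the rest of the bench undisturbed.

Things in the scene. Friction and masses are not known exactly. Their poses are not given: they have to be found in the camera images.
- case_1: grey plastic case with a blue hinged lid, fixed to the bench; 130 mm along its x, 110 along its y, 55 high without the lid, walls and floor 5 mm thick, open inside. Origin: centre of its underside; its +x points from the lid's lip to the hinge (roughly to the robot's left and a little ahead, so the lip faces the robot's right), z up. One of three alike; each holds one part lying on its floor, and any part may be in any case
- lid_1 (a joint): lid of case_1: 0 shut, grows as it opens, 1.85 fully open against its stop (leaning back a little past upright, 1.57). 6 mm thick, about 0.2 kg, hinged along the top of the case's +x end. It has no catch and little friction: let go before it is past upright it falls shut, past upright it falls back and stays open. Fully open, its top edge stands 205 mm above the bench and about 45 mm beyond the hinge line, so it can be in the way of work on the place behind it
- lid_1_lip (a point): middle of the front edge of the underside of lid_1's yellow lip: a 6 mm thick, 70 mm wide tongue that stands 20 mm out beyond the case's front (-x) wall, 55 mm above the bench when shut. A fingertip can go under it, from in front, to lift the lid; the point moves with the lid, 150 mm from the hinge line; axes are the lid's (when shut, as the case's)
- lid_1_hinge (a point): middle of lid_1's hinge line, 55 mm above the bench; the hinge runs along the case's y
- case_2: grey plastic case with a blue hinged lid, fixed to the bench; 130 mm along its x, 110 along its y, 55 high without the lid, walls and floor 5 mm thick, open inside. Origin: centre of its underside; its +x points from the lid's lip to the hinge (roughly to the robot's left and a little ahead, so the lip faces the robot's right), z up. One of three alike; each holds one part lying on its floor, and any part may be in any case
- lid_2 (a joint): lid of case_2: 0 shut, grows as it opens, 1.85 fully open against its stop (leaning back a little past upright, 1.57). 6 mm thick, about 0.2 kg, hinged along the top of the case's +x end. It has no catch and little friction: let go before it is past upright it falls shut, past upright it falls back and stays open. Fully open, its top edge stands 205 mm above the bench and about 45 mm beyond the hinge line, so it can be in the way of work on the place behind it
- lid_2_lip (a point): middle of the front edge of the underside of lid_2's yellow lip: a 6 mm thick, 70 mm wide tongue that stands 20 mm out beyond the case's front (-x) wall, 55 mm above the bench when shut. A fingertip can go under it, from in front, to lift the lid; the point moves with the lid, 150 mm from the hinge line; axes are the lid's (when shut, as the case's)
- lid_2_hinge (a point): middle of lid_2's hinge line, 55 mm above the bench; the hinge runs along the case's y
- case_3: grey plastic case with a blue hinged lid, fixed to the bench; 130 mm along its x, 110 along its y, 55 high without the lid, walls and floor 5 mm thick, open inside. Origin: centre of its underside; its +x points from the lid's lip to the hinge (roughly to the robot's left and a little ahead, so the lip faces the robot's right), z up. One of three alike; each holds one part lying on its floor, and any part may be in any case
- lid_3 (a joint): lid of case_3: 0 shut, grows as it opens, 1.85 fully open against its stop (leaning back a little past upright, 1.57). 6 mm thick, about 0.2 kg, hinged along the top of the case's +x end. It has no catch and little friction: let go before it is past upright it falls shut, past upright it falls back and stays open. Fully open, its top edge stands 205 mm above the bench and about 45 mm beyond the hinge line, so it can be in the way of work on the place behind it
- lid_3_lip (a point): middle of the front edge of the underside of lid_3's yellow lip: a 6 mm thick, 70 mm wide tongue that stands 20 mm out beyond the case's front (-x) wall, 55 mm above the bench when shut. A fingertip can go under it, from in front, to lift the lid; the point moves with the lid, 150 mm from the hinge line; axes are the lid's (when shut, as the case's)
- lid_3_hinge (a point): middle of lid_3's hinge line, 55 mm above the bench; the hinge runs along the case's y
- orange_shroud_mid (a point): the wanted part: bright orange plastic fan shroud, 72 mm along its y, 36 wide along its x, 40 high at its +y (fan) half and 28 at the other, about 0.14 kg. Point: the middle of its footprint, 20 mm above its underside; z up as it lies in the case; lies with its length across the case
- black_shroud_mid (a point): the same shroud in black plastic, 72 mm along its y, 36 wide along its x, 40 high at its +y (fan) half and 28 at the other, about 0.14 kg. Point: the middle of its footprint, 20 mm above its underside; z up as it lies in the case. Not wanted
- heatsink_mid (a point): bare aluminium heat sink with 7 upright fins, 70 mm along y, 36 along x, 33 high, about 0.16 kg. Point: centre, 16 mm above its underside. Not wanted
- tray_floor (a point): shallow green tray fixed to the bench, 130 x 110 mm (its x and y), 16 high, walls and floor 4 mm. Point: centre of its inner floor, 4 mm above the bench; z up. It takes one of the four places that the cases and it stand in
- spool: bystander: full filament spool lying flat, 200 mm across, 60 high, red filament; loose on the bench, not to be disturbed
- screwdriver: bystander: screwdriver; loose on the bench, not to be disturbed
- scraper: bystander: flat print scraper; loose on the bench, not to be disturbed
- wrench: bystander: wrench; loose on the bench, not to be disturbed
- jar: bystander: jar with cap, 64 mm across, 90 high; loose on the bench, not to be disturbed
- mug: bystander: white mug, 80 mm across, 90 high; loose on the bench, not to be disturbed
There are look-alikes about, which are no part of the job. Of the things shaped like the part that bears tray_floor, the green one is meant.

How it is judged:
On the way, in this order (a step that is already met when the one before it is completed fails the run):
1. all three lids stand open, past upright, together (value of joint each of lid_1, lid_2, lid_3 above 1.6 rad), for 0.2 s.
2. the orange shroud is lifted clear out of its case (height (world z) of orange_shroud_mid above 0.09 m), for 0.1 s.
3. the orange shroud is let down to within about 12 mm of the tray's floor while still held (x of orange_shroud_mid in the frame of tray_floor between -0.052 and 0.052 m and y of orange_shroud_mid in the frame of tray_floor between -0.042 and 0.042 m and z of orange_shroud_mid in the frame of tray_floor below 0.032 m and contact force between the fingers and orange_shroud above 0.5 N), for 0.05 s.
At the end, for the whole second after the job is handed in: all three lids stand open (beyond 1.6 rad); the orange shroud lies flat on the tray's floor (centre within 52 mm along and 42 mm across of the tray's centre, height within 5 mm, tilt under 0.12 rad), right way up, released and at rest; the black shroud and the heat sink still lie in their cases (all of step 1 and x of orange_shroud_mid in the frame of tray_floor between -0.052 and 0.052 m and y of orange_shroud_mid in the frame of tray_floor between -0.042 and 0.042 m and z of orange_shroud_mid in the frame of tray_floor between 0.014 and 0.024 m and angle between orange_shroud_mid's own z axis and vertical below 0.12 rad and linear speed of orange_shroud below 0.02 m/s and distance of each of black_shroud_mid, heatsink_mid from where it was at the start of the episode below 0.04 m); the robot touches nothing.
It fails at once if a part that is not wanted is taken out or shifted more than 40 mm (distance of any of black_shroud_mid, heatsink_mid from where it was at the start of the episode above 0.04 m).
It fails at once if a bystander is moved more than 40 mm or knocked over (distance of any of spool, screwdriver, scraper, wrench, jar, mug from where it was at the start of the episode above 0.04 m or angle between any of spool, jar, mug's own z axis and vertical above 0.5 rad).
It also fails if it takes over 72 s, if anything falls off the work surface, if the arm or the gripper's body presses on something with over 40 N, if the wrist force passes 120 N, or if a joint passes its speed limit or range.

ROBOT

A 6-joint arm with a two-finger parallel gripper is mounted at the origin on the work surface. World frame = base frame: x ahead of the robot, y to its left, z up, the work surface at z = 0. Lengths are in m, angles in rad, forces in N, time in s.
With the tool pointing down it reaches from about 0.35 to 0.725 m from the base axis. Payload 4.3 kg.
Tool frame: the origin (TCP) lies on the centre line of the jaws, within the pads' length; the fingertips stand 11 mm ahead of it and the grasp point (between the pads) lies 8 mm behind it (arm.nose_length is the distance from the TCP to the fingertips, in m); y points along the fingers, z is the direction in which the jaws open and shut, and the axes are right-handed (so a half turn about y gives the same grasp; the last joint's range is limited). The gripper opens to 85 mm and grips with 20 to 120 N. Pads are 22 mm wide; open, the fingers measure 114 mm over their backs; the gripper's body (76 mm by 85 mm) begins 54 mm behind the grasp point. The pads swing forward as they close: fully open they stand 13 mm farther back than shut.
Start: joints at [-1.425, 0.377, 0.081, 1.274, 0, 1.46], TCP at [0.145, -0.556, 0.242] pointing down, gripper open.
Joint ranges: [-2.72, 2.72], [-0.84, 1.66], [-1.02, 1.22], [-1.77, 2.12], [-1.37, 1.28], [-3.14, 3.14]. Speed limits (rad/s): [2.57, 2.57, 3.14, 3.14, 3.14, 3.14].

INTERFACE

Orientations are given as a rotation vector (axis times angle).
In Python, from cell import arm gives the robot as it stands.
- The arm moves only by the tool move_arm, never from a script. Its argument "steps" is a list of rows, each an object with "translation": the shift along the tool's x, y, z in m, a list of three; "twist": the turn about the tool's y in rad. In form: [{"translation": [x, y, z], "twist": twist}, ...]. A call has 1 to 20 rows; each row shifts and turns the pose as measured when the row begins, along the tool's axes as they then stand; what a row does not reach is not made up. A row lasts 1/10 s, in which the tool goes at most 50 mm and 8.59 degrees, less where a joint would pass 70% of its speed; a pose out of reach is approached as far as the arm can. A call with a gripper value outside its range is refused whole. "claw" is the closure in counts, from 0 (fully open) to 255 (shut), set as the call begins (left out, the last holds). The fingers move at their own pace and stop on an object; "grip_force" is the grip in N (left out, the last holds). Time passes only in rows, so rows that do not move let the fingers close. It gives the time, the measured TCP pose, the force and the opening at its end, in the units of the state.
- arm.state(): the state, without advancing time (a new reading comes with each control period).
- arm.get_image(name): name is "scene" or "side" or "wrist"; returns (picture, depth): 400x640x3 uint8, red, green, blue; 400x640 float32, m along the optical axis (not along the pixel's ray), 0 where there is no reading.
- arm.camera_params(name): a dict with "fx", "fy", "cx", "cy" (pixels), "xyz" and "orientation" of the camera in the world. Camera axes: x right, y down, z forward; pixel columns grow to the right and rows downward; lengths in m; the calibration is good to about 2 mm. A picture is of the moment at which its call begins: read the wrist's pose just before it. camera_params takes no time and is no camera call; for the wrist camera it gives the pose at the moment of the call.
- arm.job_done(): hands the job in, once; it reports no verdict.
Trained networks look in the newest picture that a camera, given by its name, has taken for a name from the list of things; names that differ only in an ending like _2 or _b are one class to them, and where a whole thing is asked for, a point or a joint stands for the part that bears it (a point fixed in the world has none). Each returns a list of dicts, best first, with "confidence" (0 to 1); they miss things now and then, are a little off and sometimes report something else, mostly with a low value. They report only what shows in the picture. A call takes as long as a camera call. They do not tell look-alikes from the thing itself.
- arm.silhouettes(camera, thing): "pixels" (400x640 bool, what is visible of it) and "at" ([column, row] in pixels, amid what is visible of it).
The state is a dict: "time_s": time; "joints": joint angles; "joint_velocities": joint speeds; "effort": joint torques, N m; "tcp_pos": TCP position; "orientation": TCP orientation; "ft_force": force on the tool from outside, world axes, zero at the start; "moment": the same for the moment, N m; "width": finger opening in m.
Only numpy, scipy, OpenCV 4.12 (cv2) and the standard library are available. Lean on these libraries where they do the work, as an engineer would, in place of code of your own. Each camera call takes 0.05 s, during which the arm holds its last target. There are 200 camera calls.

## Working session

There is one attempt and no reset: what is moved stays moved. The work goes in short steps, Python scripts to look and compute and a tool call to move; the robot and the scene stay as the last step left them, time stands still between calls to the robot, and variables do not carry over. Pictures are saved under pics/ and viewed, about 8 in all and at most 12, crops included, and the job is handed in when it is done.

Besides the shell and the picture viewer there is one more tool, called after "Call:" as name(argument=value, ...) on one line, values as JSON. move_arm: Moves the arm, as the interface text tells. Its arguments: {"type":"object","properties":{"steps":{"type":"array"},"claw":{"type":"number"},"grip_force":{"type":"number"}},"required":["steps"]}

```bash
ls; mkdir -p pics; cat > h.py <<'E'
import numpy as np,cv2
from scipy.spatial.transform import Rotation as R
from cell import arm
def look(n):
    p=arm.camera_params(n); im,d=arm.get_image(n); return p,im,d
def rot(o):
    o=np.array(o,float); return R.from_rotvec(o).as_matrix() if o.shape==(3,) else (o if o.shape==(3,3) else R.from_quat(o).as_matrix())
def world(p,d):
    v,u=np.mgrid[0:400,0:640]
    c=np.stack([(u-p['cx'])/p['fx']*d,(v-p['cy'])/p['fy']*d,d],-1)
    return c@rot(p['orientation']).T+np.array(p['xyz'])
def save(n,im): cv2.imwrite(n,im[:,:,::-1])
E
python3 - <<'E'
from h import *
np.set_printoptions(precision=3,suppress=True)
print({k:np.round(v,3) for k,v in arm.state().items()})
ims=[]
for n in('scene','side'):
    p,im,d=look(n);print(n,p);save(f'pics/{n}0.png',im)
    W=world(p,d);np.savez(f'{n}.npz',W=W,d=d,im=im)
    for t in('case_1','lid_1','lid_1_lip','tray_floor','spool','jar','mug','screwdriver','scraper','wrench'):
        for s in arm.silhouettes(n,t):
            m=s['pixels']&(d>0)
            if m.sum()<5: print(n,t,'few');continue
            q=W[m];print(n,t,round(s['confidence'],2),np.round(s['at']),'med',np.median(q,0),'lo',np.percentile(q,2,0),'hi',np.percentile(q,98,0))
E
```

```text
pics
{'time_s': np.float64(0.0), 'joints': array([-1.425,  0.378,  0.08 ,  1.274, -0.   ,  1.46 ]), 'joint_velocities': array([-0.001,  0.   , -0.001, -0.002, -0.001,  0.001]), 'effort': array([  0.   , -46.361,  26.987,   0.021,  -0.   ,  -0.   ]), 'tcp_pos': array([ 0.145, -0.556,  0.241]), 'orientation': array([-0.268,  2.087, -2.083]), 'ft_force': array([ 0.465, -0.272, -0.122]), 'moment': array([-0.048,  0.02 , -0.016]), 'width': np.float64(0.085)}
scene {'fx': 390.8576300811455, 'fy': 390.8576300811455, 'cx': 317.1922850812514, 'cy': 191.69481373880453, 'xyz': array([ 0.877, -0.646,  1.151]), 'orientation': array([-2.466, -0.573,  0.187])}
scene case_1 0.88 [270. 246.] med [ 0.485 -0.194  0.061] lo [ 0.42  -0.263  0.005] hi [ 0.544 -0.113  0.066]
scene case_1 0.71 [358. 175.] med [0.631 0.176 0.06 ] lo [ 0.557  0.114 -0.   ] hi [0.695 0.267 0.066]
scene case_1 0.68 [316. 262.] med [ 0.645 -0.171  0.061] lo [ 0.574 -0.239  0.004] hi [ 0.71  -0.091  0.066]
scene lid_1 0.87 [354. 173.] med [0.622 0.183 0.062] lo [0.568 0.115 0.057] hi [0.682 0.255 0.066]
scene lid_1 0.74 [319. 258
[... 3348 characters left out ...]
41 -0.038  0.059] lo [ 0.721 -0.075  0.008] hi [ 0.777 -0.025  0.095]
side mug 0.78 [239. 190.] med [0.756 0.096 0.063] lo [0.732 0.036 0.005] hi [0.808 0.145 0.093]
side screwdriver 0.69 [345. 249.] med [0.333 0.207 0.024] lo [0.25  0.164 0.004] hi [0.371 0.298 0.031]
side scraper 0.73 [363. 155.] med [ 0.501 -0.414  0.01 ] lo [ 0.418 -0.503  0.002] hi [ 0.611 -0.304  0.024]
side scraper 0.72 [351. 170.] med [ 0.466 -0.184  0.064] lo [ 0.413 -0.261  0.06 ] hi [ 0.526 -0.117  0.068]
side wrench 0.69 [349. 168.] med [ 0.468 -0.184  0.064] lo [ 0.414 -0.268  0.059] hi [ 0.533 -0.115  0.068]
side wrench 0.55 [306. 202.] med [ 0.547 -0.006  0.008] lo [ 0.457 -0.03   0.002] hi [0.626 0.017 0.013]
```

```bash
python3 -c "
import cv2,numpy as np
a=cv2.imread('pics/scene0.png');b=cv2.imread('pics/side0.png')
" ; ls pics
```

```text
scene0.png
side0.png
```

View pics/scene0.png

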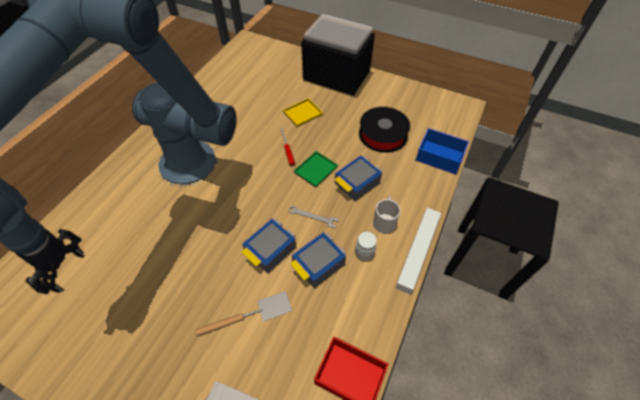

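```bash
python3 - <<'E'
import numpy as np,cv2
np.set_printoptions(precision=4,suppress=True)
def fit(P,mk):
    # rect of points in xy
    q=(P[:,:2]*1000).astype(np.float32); return q
for n in('scene','side'):
    f=np.load(n+'.npz');W,im=f['W'],f['im']
    hsv=cv2.cvtColor(im,cv2.COLOR_RGB2HSV)
    z=W[...,2]
    blue=(hsv[...,0]>95)&(hsv[...,0]<130)&(hsv[...,1]>100)
    yel=(hsv[...,0]>18)&(hsv[...,0]<35)&(hsv[...,1]>120)
    green=(hsv[...,0]>40)&(hsv[...,0]<85)&(hsv[...,1]>80)
    for nm,m in(('blue',blue&(z>.045)&(z<.08)),('yel',yel&(z>.045)&(z<.08)),('green',green&(z<.03)&(z>-.02))):
        k,l,s,c=cv2.connectedComponentsWithStats(cv2.morphologyEx(m.astype(np.uint8),cv2.MORPH_OPEN,np.ones((2,2))))
        for i in range(1,k):
            if s[i,4]<25: continue
            P=W[l==i]; r=cv2.minAreaRect((P[:,:2]*1000).astype(np.float32))
            print(n,nm,c[i].round(),s[i,4],'rect',np.round(r[0],1),np.round(r[1],1),round(r[2],1),'z',np.median(P[:,2]))
E
```

```text
scene blue [447. 137.] 165 rect [834.5 -36.4] [1212.3  153.9] 86.8 z 0.05343360620981308
scene blue [440. 158.] 232 rect [835.6 -89.9] [1104.9  151.5] 86.5 z 0.05737767323977172
scene blue [361. 177.] 285 rect [ 710.3 -199.3] [145.8 942.4] 11.7 z 0.06062611486388492
scene blue [271. 245.] 434 rect [ 679.2 -365.2] [152.7 669.9] 48.0 z 0.06081487565563626
scene blue [321. 259.] 474 rect [ 712.4 -379.5] [155.1 607. ] 17.4 z 0.060578448203604585
scene yel [344. 185.] 97 rect [599.8 120.9] [24.  62.9] 70.2 z 0.06080969506408551
scene yel [252. 257.] 141 rect [ 457.3 -256.1] [21.  65.4] 72.6 z 0.06059346672353927
scene yel [301. 270.] 147 rect [ 611.2 -228.9] [21.5 65.1] 67.2 z 0.060903543499859714
scene green [316. 169.] 814 rect [ 618.8 -208.3] [ 154.9 1004.6] 21.8 z 0.0044379920239510096
side blue [290. 168.] 28 rect [ 669.1 -108.2] [11.7 58.6] 60.4 z 0.06304114925372434
side blue [313. 170.] 81 rect [ 587.3 -133.3] [120.   17.8] 64.5 z 0.05951621071304236
side blue [361. 175.] 77 rect [ 423.4 -161.2] [118.3  11.6] 71.6 z 0.059048976019030475
side blue [258. 222.] 203 rect [307.5 740.9] [ 147.1 1266. ] 29.4 z 0.06166727781183334
side blue [136. 245.] 1157 rect [406.7 786.4] [ 183.  1322.1] 53.1 z 0.05661484201796063
side yel [321. 158.] 51 rect [ 612.5 -252.3] [ 47.4 135. ] 23.4 z 0.06375526488150063
side yel [364. 163.] 50 rect [217.5 458.2] [  54.4 1693.7] 17.8 z 0.06383572549949418
side yel [278. 206.] 79 rect [595.9 109.9] [ 46.9 110.8] 27.1 z 0.06324857986149202
side green [309. 240.] 1113 rect [245.4 695.1] [ 156.2 1275.1] 22.1 z 0.006801452321459345
```

The scene view shows three shut cases, with lips at about (252,257), (301,270) and (344,185). The green tray is at (316,169), with yellow, blue and red look-alikes further off. The tool can only turn about vertical, so I'll grip each lip by its 70 mm sides and swing the lid over its arc.

```bash
python3 - <<'E'
from h import *
np.set_printoptions(precision=4,suppress=True)
s=arm.state();M=rot(s['orientation']);print('toolaxes cols',M)
C={'A':(.475,-.195),'B':(.636,-.169),'C':(.622,.183),'T':(.46,.182)}
for n in('scene','side'):
    f=np.load(n+'.npz');W,im,d=f['W'],f['im'],f['d']
    hsv=cv2.cvtColor(im,cv2.COLOR_RGB2HSV); z=W[...,2]
    yel=(hsv[...,0]>18)&(hsv[...,0]<35)&(hsv[...,1]>120)
    green=(hsv[...,0]>40)&(hsv[...,0]<85)&(hsv[...,1]>80)
    for k,c in C.items():
        near=(d>0)&(np.hypot(W[...,0]-c[0],W[...,1]-c[1])<.11)
        m=near&((z>.055)&(z<.075)&~yel if k!='T' else green&(z<.03))
        l=cv2.connectedComponentsWithStats(m.astype(np.uint8)); i=1+np.argmax(l[2][1:,4]); P=W[l[1]==i]
        r=cv2.minAreaRect((P[:,:2]*1000).astype(np.float32))
        print(n,k,len(P),'rect',np.round(r[0],1),np.round(r[1],1),round(r[2],1),'z',np.median(P[:,2]),end=' ')
        if k!='T':
            Y=W[near&yel&(z>.05)&(z<.075)]; r=cv2.minAreaRect((Y[:,:2]*1000).astype(np.float32));print('lip',np.round(r[0],1),np.round(r[1],1),round(r[2],1),end='')
        print()
E
```

```text
toolaxes cols [[-0.9675  0.      0.253 ]
 [-0.253  -0.0001 -0.9675]
 [ 0.     -1.      0.0001]]
scene A 1314 rect [ 477.7 -179.9] [138.3 113.1] 73.4 z 0.061458737503792826 lip [ 504.7 -245.8] [166.1  44.8] 11.6
scene B 1416 rect [ 641.4 -156.4] [138.9 110.9] 65.6 z 0.06155522861122842 lip [ 608.6 -228.3] [21.3 70. ] 64.5
scene C 926 rect [626.8 195.4] [137.8 112.2] 67.0 z 0.06148907769887435 lip [597.5 124.4] [22.7 72. ] 65.0
scene T 816 rect [461.5 180. ] [131.9 112.1] 76.0 z 0.004735949013682239 
side A 674 rect [ 472.1 -178.5] [145.4 115.3] 72.3 z 0.0639764625086281 lip [ 502.9 -244.1] [172.   48.5] 12.4
side B 619 rect [ 634.7 -153.6] [142.7 122.1] 63.3 z 0.06391697302952626 lip [ 605.7 -225.9] [21.9 73.7] 59.1
side C 1015 rect [623.4 198.3] [139.6 116.8] 65.7 z 0.06347480972950514 lip [591.9 124.9] [22.1 74.2] 68.5
side T 1113 rect [457.2 183.4] [135.6 113.9] 76.7 z 0.007203054203005377
```

Call:
move_arm(steps=[{"translation":[-0.0417,0,-0.0237],"twist":0},{"translation":[-0.0417,0,-0.0237],"twist":0},{"translation":[-0.0417,0,-0.0237],"twist":0},{"translation":[-0.0417,0,-0.0237],"twist":0},{"translation":[-0.0417,0,-0.0237],"twist":0},{"translation":[-0.0417,0,-0.0237],"twist":0},{"translation":[-0.0417,0,-0.0237],"twist":0},{"translation":[-0.0417,0,-0.0237],"twist":0},{"translation":[-0.0417,0,-0.0237],"twist":0},{"translation":[0,0,0],"twist":-0.146},{"translation":[0,0,0],"twist":-0.146},{"translation":[0,0,0],"twist":-0.146},{"translation":[0,0,0],"twist":-0.146},{"translation":[0,0,0],"twist":-0.146},{"translation":[0,0,0],"twist":-0.146},{"translation":[0,0,0],"twist":-0.146}], claw=0, grip_force=30)

```text
time_s: 2.7
tcp_pos: [0.4688, -0.2444, 0.242]
orientation: [-1.065, 1.403, -1.416]
ft_force: [-0.2, -0.4, -0.1]
width: 0.0855
```

```bash
cat >> h.py <<'E'
np.set_printoptions(precision=4,suppress=True)
def go(x,y,z,az=None):
    "tool-frame shift and twist to bring TCP to xyz and tool z to azimuth az (deg, mod 180)"
    s=arm.state();M=rot(s['orientation']);a=np.degrees(np.arctan2(M[1,2],M[0,2]))
    print('tcp',s['tcp_pos'],'az',round(a,2),'tilt',M[:,1],'F',s['ft_force'],'w',round(float(s['width']),4),'t',s['time_s'],'j',s['joints'])
    t=0 if az is None else -((az-a+90)%180-90)
    print(' shift tool',M.T@(np.array([x,y,z])-s['tcp_pos']),'twist after',round(np.radians(t),4))
def lipfit(n='wrist',c=None):
    p,im,d=look(n);W=world(p,d);z=W[...,2];hsv=cv2.cvtColor(im,cv2.COLOR_RGB2HSV)
    y=(d>0)&(hsv[...,0]>18)&(hsv[...,0]<35)&(hsv[...,1]>120)&(z>.045)&(z<.08)
    l=cv2.connectedComponentsWithStats(y.astype(np.uint8))
    for i in range(1,l[0]):
        if l[2][i,4]<150: continue
        P=W[l[1]==i];r=cv2.minAreaRect((P[:,:2]*1000).astype(np.float32));print('lip',l[3][i].round(),l[2][i,4],np.round(r[0],1),np.round(r[1],1),round(r[2],1),'z',np.median(P[:,2]))
    return im,W,hsv
E
python3 - <<'E'
from h import *
im,W,h=lipfit();save('pics/w1.png',im)
go(.454,-.255,.15,-17)
E
```

```text
lip [432. 126.] 1277 [ 607.3 -226.4] [21.9 71.4] 66.6 z 0.06058031222079008
lip [305. 187.] 930 [ 453.7 -255.6] [19.9 69.8] 74.1 z 0.06057036900526186
tcp [ 0.4688 -0.2444  0.242 ] az -15.63 tilt [ 0.0047 -0.0054 -1.    ] F [ 0.3307 -0.192   0.7775] w 0.0854 t 2.75 j [-0.5996  0.2767 -0.0621  1.2252 -0.0018  1.244 ]
 shift tool [ 0.0138  0.092  -0.012 ] twist after 0.0239
```

View pics/w1.png

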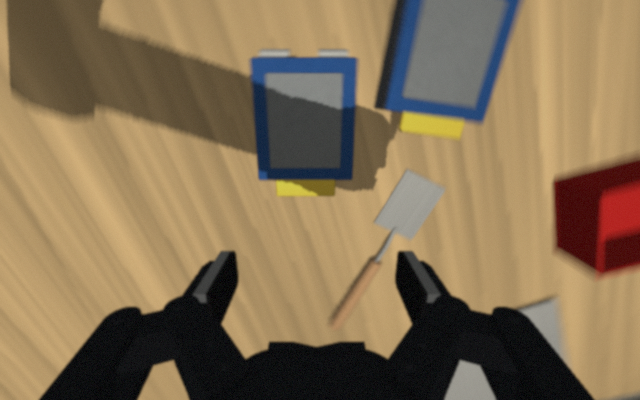

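Wrist view: case A's lip is at (305,187) and case B's at (432,126), and the measured positions agree with the fixed cameras. The scraper at about (405,205) lies flat, well below the fingertip height I plan to use. Now lowering over lip A.

Call:
move_arm(steps=[{"translation":[0.018,0,-0.012],"twist":0.015},{"translation":[0,0.045,0],"twist":0},{"translation":[0,0.045,0],"twist":0},{"translation":[0,0.04,0],"twist":0},{"translation":[0,0.03,0],"twist":0},{"translation":[0,0,0],"twist":0}])

```text
time_s: 3.35
tcp_pos: [0.4557, -0.2623, 0.0803]
orientation: [-1.046, 1.414, -1.443]
ft_force: [-0.1, 0.6, 0.3]
width: 0.0852
```

```bash
python3 - <<'E'
from h import *
im,W,h=lipfit();save('pics/w2.png',im)
go(.4526,-.2594,.05,-16.5)
E
```

```text
lip [569. 108.] 5559 [ 607.6 -227.2] [20.8 72.2] 65.7 z 0.060641381219698115
lip [308. 235.] 3360 [ 453.6 -254.8] [21.  70.1] 72.9 z 0.060629247606743306
tcp [ 0.4568 -0.2631  0.0823] az -17.38 tilt [ 0.0143 -0.0125 -0.9998] F [-0.9733 -0.3118  0.6615] w 0.0853 t 3.4 j [-0.6421  0.3734 -0.3614  0.817  -0.0015  1.232 ]
 shift tool [-0.0025  0.0322 -0.0057] twist after -0.0153
```

View pics/w2.png

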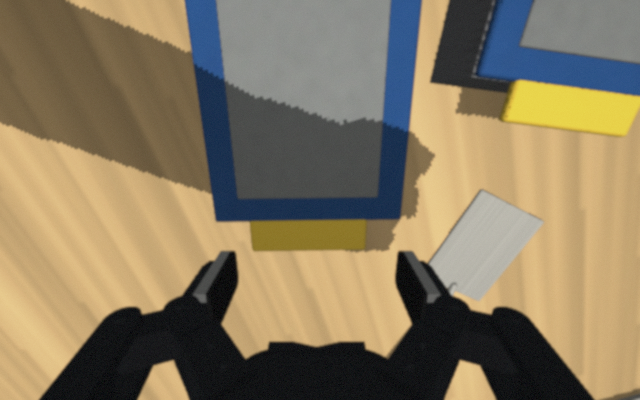

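Call:
move_arm(steps=[{"translation":[-0.0025,0.006,-0.0055],"twist":-0.015},{"translation":[0,0.012,0],"twist":0},{"translation":[0,0.012,0],"twist":0},{"translation":[0,0,0],"twist":0}])

```text
time_s: 3.8
tcp_pos: [0.4564, -0.262, 0.0558]
orientation: [-1.051, 1.392, -1.442]
ft_force: [0.2, 0.2, -0.0]
width: 0.0852
```

```bash
python3 - <<'E'
from h import *
im,W,h=lipfit()
go(.4526,-.2594,.05,-16.5)
E
```

```text
lip [589. 113.] 5130 [ 599.2 -223.3] [20.9 53.7] 65.6 z 0.060619366777089664
lip [306. 257.] 4373 [ 453.4 -254.8] [21.4 70.3] 73.3 z 0.060627116381726104
tcp [ 0.4569 -0.2623  0.0565] az -16.56 tilt [ 0.0233 -0.0192 -0.9995] F [0.2186 0.2144 0.0509] w 0.0855 t 3.85 j [-0.6408  0.3936 -0.4092  0.7379 -0.0014  1.2191]
 shift tool [-0.0016  0.0063 -0.0051] twist after -0.001
```

Call:
move_arm(steps=[{"translation":[-0.003,0.005,-0.005],"twist":0},{"translation":[-0.001,0.005,-0.005],"twist":0},{"translation":[0,0,0],"twist":0}])

```text
time_s: 4.15
tcp_pos: [0.4489, -0.2559, 0.0464]
orientation: [-1.05, 1.389, -1.445]
ft_force: [0.1, 0.1, 0.1]
width: 0.0856
```

```bash
python3 - <<'E'
from h import *
go(.4526,-.2594,.05,-16.5)
E
```

```text
tcp [ 0.4489 -0.2559  0.0464] az -16.56 tilt [ 0.025  -0.0205 -0.9995] F [0.1218 0.1029 0.0547] w 0.0856 t 4.15 j [-0.64    0.3875 -0.4511  0.7    -0.0015  1.22  ]
 shift tool [ 0.0023 -0.0034  0.0046] twist after -0.0011
```

Call:
move_arm(steps=[{"translation":[0.0035,0,0.0048],"twist":0},{"translation":[0,0,0],"twist":0},{"translation":[0,0,0],"twist":0}])

```text
time_s: 4.45
tcp_pos: [0.4529, -0.2611, 0.0469]
orientation: [-1.05, 1.389, -1.445]
ft_force: [-0.7, -0.2, -0.7]
width: 0.0854
```

```bash
python3 - <<'E'
from h import *
go(.4526,-.2594,.05,-16.5)
E
```

```text
tcp [ 0.4529 -0.2611  0.0469] az -16.57 tilt [ 0.0254 -0.0208 -0.9995] F [-0.6966 -0.221  -0.7299] w 0.0854 t 4.45 j [-0.6436  0.3966 -0.435   0.7064 -0.0014  1.2165]
 shift tool [-0.0015 -0.0031 -0.0007] twist after -0.0012
```

Good. Closing on the lip.

Call:
move_arm(steps=[{"translation":[0,0,0],"twist":0},{"translation":[0,0,0],"twist":0},{"translation":[0,0,0],"twist":0},{"translation":[0,0,0],"twist":0}], claw=255, grip_force=25)

```text
time_s: 4.85
tcp_pos: [0.4516, -0.261, 0.0475]
orientation: [-1.051, 1.391, -1.445]
ft_force: [0.1, 0.3, -1.1]
width: 0.0693
```

```bash
python3 - <<'E'
from h import *
go(.4526,-.2594,.05,-16.5)
# arc plan
for i in range(0,19):
    a=np.radians(i*6); r=.144; 
    print(i*6, 'fwd',round(r*(1-np.cos(a)),4),'up',round(r*np.sin(a),4))
E
```

```text
tcp [ 0.4516 -0.261   0.0475] az -16.62 tilt [ 0.0229 -0.0208 -0.9995] F [ 0.0752  0.3471 -1.1271] w 0.0693 t 4.85 j [-0.6441  0.3954 -0.4349  0.7097 -0.0029  1.2168]
 shift tool [-0.0018 -0.0025  0.0006] twist after -0.0021
0 fwd 0.0 up 0.0
6 fwd 0.0008 up 0.0151
12 fwd 0.0031 up 0.0299
18 fwd 0.007 up 0.0445
24 fwd 0.0124 up 0.0586
30 fwd 0.0193 up 0.072
36 fwd 0.0275 up 0.0846
42 fwd 0.037 up 0.0964
48 fwd 0.0476 up 0.107
54 fwd 0.0594 up 0.1165
60 fwd 0.072 up 0.1247
66 fwd 0.0854 up 0.1316
72 fwd 0.0995 up 0.137
78 fwd 0.1141 up 0.1409
84 fwd 0.1289 up 0.1432
90 fwd 0.144 up 0.144
96 fwd 0.1591 up 0.1432
102 fwd 0.1739 up 0.1409
108 fwd 0.1885 up 0.137
```

Call:
move_arm(steps=[{"translation":[-0.001,-0.015,0.0004],"twist":0},{"translation":[-0.0023,-0.0148,0.0004],"twist":0},{"translation":[-0.0039,-0.0146,0.0004],"twist":0},{"translation":[-0.0054,-0.0141,0.0004],"twist":0},{"translation":[-0.0069,-0.0134,0.0004],"twist":0}])

```text
time_s: 5.35
tcp_pos: [0.4576, -0.241, 0.1179]
orientation: [-1.051, 1.394, -1.443]
ft_force: [2.2, -0.4, -3.7]
width: 0.0686
```

```bash
python3 - <<'E'
from h import *
go(.4516,-.261,.0475,-16.6)
E
```

```text
tcp [ 0.4576 -0.241   0.1179] az -16.63 tilt [ 0.0214 -0.0189 -0.9996] F [ 2.1855 -0.3777 -3.7178] w 0.0686 t 5.35 j [-0.6056  0.3131 -0.3473  0.8821 -0.0033  1.2555]
 shift tool [ 0.02    0.0706 -0.0018] twist after -0.0005
```

Call:
move_arm(steps=[{"translation":[-0.0083,-0.0127,0.0004],"twist":0},{"translation":[-0.0095,-0.0118,0.0004],"twist":0},{"translation":[-0.0107,-0.0107,0.0003],"twist":0},{"translation":[-0.0118,-0.0096,0.0003],"twist":0},{"translation":[-0.0127,-0.0083,0.0002],"twist":0}])

```text
time_s: 5.85
tcp_pos: [0.4734, -0.189, 0.1723]
orientation: [-1.057, 1.392, -1.446]
ft_force: [2.3, -0.9, -3.0]
width: 0.0687
```

```bash
python3 - <<'E'
from h import *
go(.4516,-.261,.0475,-16.6)
E
```

```text
tcp [ 0.4734 -0.189   0.1723] az -16.58 tilt [ 0.0186 -0.0242 -0.9995] F [ 2.337 -0.939 -3.017] w 0.0687 t 5.85 j [-0.4971  0.2565 -0.2743  1.0121 -0.0124  1.3632]
 shift tool [ 0.073   0.126  -0.0034] twist after 0.0003
```

Call:
move_arm(steps=[{"translation":[-0.0135,-0.0068,0.0004],"twist":0},{"translation":[-0.0141,-0.0054,0.0004],"twist":0},{"translation":[-0.0146,-0.0039,0.0004],"twist":0},{"translation":[-0.0148,-0.0024,0.0003],"twist":0},{"translation":[-0.0151,-0.001,0.0003],"twist":0},{"translation":[-0.0151,0.0008,0],"twist":0},{"translation":[-0.0148,0.0023,0],"twist":0},{"translation":[0,0,0],"twist":0}])

```text
time_s: 6.65
tcp_pos: [0.5056, -0.0823, 0.1868]
orientation: [-1.062, 1.395, -1.451]
ft_force: [-2.2, -6.6, 0.3]
width: 0.0691
```

```bash
python3 - <<'E'
from h import *
go(.4516,-.261,.0475,-16.6)
E
```

```text
tcp [ 0.5056 -0.0823  0.1868] az -16.78 tilt [ 0.0145 -0.0291 -0.9995] F [-2.2142 -6.5985  0.2683] w 0.0691 t 6.65 j [-0.271   0.258  -0.2328  1.0582 -0.0242  1.5926]
 shift tool [ 0.1833  0.1437 -0.0032] twist after -0.0031
```

Call:
move_arm(steps=[{"translation":[0,0,0],"twist":0},{"translation":[0,0,0],"twist":0},{"translation":[0,0,0],"twist":0},{"translation":[0,-0.03,0],"twist":0},{"translation":[0,-0.04,0],"twist":0},{"translation":[0.03,0,0.03],"twist":0.065},{"translation":[0.04,0,0.04],"twist":0.065},{"translation":[0.04,0,0.03],"twist":0}], claw=0)

```text
time_s: 7.45
tcp_pos: [0.5574, -0.2042, 0.265]
orientation: [-0.976, 1.487, -1.529]
ft_force: [1.4, 0.2, 0.0]
width: 0.0854
```

```bash
python3 - <<'E'
from h import *
im,W,h=lipfit();save('pics/w3.png',im)
go(.6059,-.2305,.047,-24)
E
```

```text
lip [357. 173.] 608 [ 606.9 -230. ] [15.4 69.4] 65.6 z 0.060571186385515646
tcp [ 0.5582 -0.2125  0.2641] az -24.29 tilt [ 0.0176 -0.023  -0.9996] F [ 4.1165 -6.4879  0.9692] w 0.0851 t 7.5 j [-0.4635  0.3979  0.1672  1.3141 -0.0127  1.5312]
 shift tool [-0.0062  0.2183  0.0453] twist after -0.005
```

View pics/w3.png

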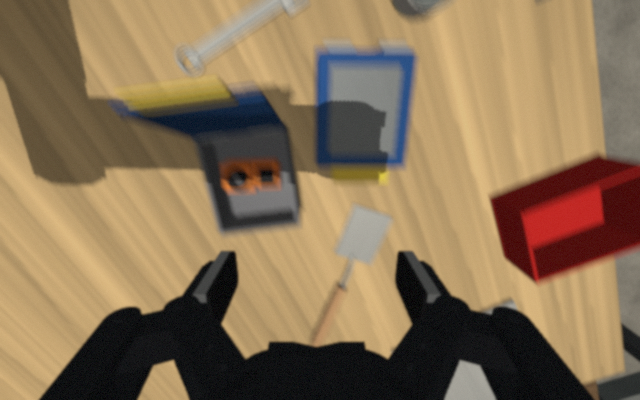

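Lid A stands open, and the orange shroud is in case A at about (250,178). Next is lip B at (357,173).

Call:
move_arm(steps=[{"translation":[-0.002,0,0.023],"twist":0},{"translation":[-0.002,0.02,0.022],"twist":0},{"translation":[0,0.045,0],"twist":0},{"translation":[0,0.045,0],"twist":0},{"translation":[0,0.03,0],"twist":0},{"translation":[0,0,0],"twist":0},{"translation":[0,0,0],"twist":0}])

```text
time_s: 8.2
tcp_pos: [0.6068, -0.2331, 0.1231]
orientation: [-0.961, 1.492, -1.544]
ft_force: [0.4, 0.6, 0.2]
width: 0.0852
```

```bash
python3 - <<'E'
from h import *
im,W,h=lipfit()
go(.6059,-.2305,.047,-24)
E
```

```text
lip [311. 209.] 2286 [ 608.3 -227. ] [20.9 69.9] 66.2 z 0.06061899705356877
tcp [ 0.6067 -0.2331  0.1231] az -24.83 tilt [ 0.0235 -0.0189 -0.9995] F [-0.244   1.2931  0.3822] w 0.0856 t 8.25 j [-0.4613  0.5568  0.0526  1.0371 -0.0065  1.5428]
 shift tool [-0.0025  0.076  -0.0041] twist after -0.0144
```

Call:
move_arm(steps=[{"translation":[-0.003,0.03,-0.0035],"twist":-0.014},{"translation":[0,0.03,0],"twist":0},{"translation":[0,0.018,0],"twist":0},{"translation":[0,0,0],"twist":0},{"translation":[0,0,0],"twist":0}])

```text
time_s: 8.75
tcp_pos: [0.6186, -0.235, 0.0659]
orientation: [-0.954, 1.454, -1.553]
ft_force: [-0.0, -0.2, -0.5]
width: 0.0854
```

```bash
python3 - <<'E'
from h import *
go(.6067,-.2307,.047,-24)
E
```

```text
tcp [ 0.6186 -0.235   0.0659] az -23.97 tilt [ 0.0514 -0.0319 -0.9982] F [-0.012  -0.2271 -0.5495] w 0.0854 t 8.75 j [-0.456   0.5978 -0.0353  0.8775 -0.006   1.5333]
 shift tool [ 0.0008  0.0181 -0.0138] twist after 0.0004
```

Call:
move_arm(steps=[{"translation":[0,0.006,-0.008],"twist":0},{"translation":[0,0.006,-0.006],"twist":0},{"translation":[0,0,0],"twist":0},{"translation":[0,0,0],"twist":0}])

```text
time_s: 9.15
tcp_pos: [0.6082, -0.2302, 0.0564]
orientation: [-0.949, 1.448, -1.557]
ft_force: [-0.2, -0.2, 0.6]
width: 0.0852
```

```bash
python3 - <<'E'
from h import *
im,W,h=lipfit();save('pics/w4.png',im)
go(.6067,-.2307,.047,-24)
E
```

```text
lip [312. 262.] 4277 [ 607.7 -226.8] [21.4 69.7] 65.8 z 0.06063896937899843
tcp [ 0.608  -0.23    0.0561] az -23.97 tilt [ 0.0572 -0.0342 -0.9978] F [ 0.1566  0.4201 -0.1493] w 0.0856 t 9.2 j [-0.4567  0.5806 -0.0948  0.829  -0.0055  1.5325]
 shift tool [ 0.001   0.009  -0.0015] twist after 0.0005
```

Call:
move_arm(steps=[{"translation":[0.001,0.005,-0.0015],"twist":0},{"translation":[0,0.004,-0.001],"twist":0},{"translation":[0,0,0],"twist":0}])

```text
time_s: 9.5
tcp_pos: [0.6054, -0.2302, 0.0456]
orientation: [-0.95, 1.45, -1.556]
ft_force: [-0.8, -0.4, -0.2]
width: 0.0853
```

```bash
python3 - <<'E'
from h import *
go(.6067,-.2307,.047,-24)
E
```

```text
tcp [ 0.6054 -0.2302  0.0456] az -23.98 tilt [ 0.0563 -0.0338 -0.9978] F [-0.8425 -0.3514 -0.1546] w 0.0853 t 9.5 j [-0.4588  0.5874 -0.1133  0.8047 -0.0054  1.5305]
 shift tool [-0.0001 -0.0013  0.0015] twist after 0.0004
```

Call:
move_arm(steps=[{"translation":[0,0,0],"twist":0},{"translation":[0,0,0],"twist":0},{"translation":[0,0,0],"twist":0},{"translation":[-0.001,-0.015,0.001],"twist":0},{"translation":[-0.0023,-0.0148,0.001],"twist":0},{"translation":[-0.0039,-0.0146,0.001],"twist":0},{"translation":[-0.0054,-0.0141,0.0009],"twist":0},{"translation":[-0.0069,-0.0134,0.0009],"twist":0}], claw=255)

```text
time_s: 10.3
tcp_pos: [0.6147, -0.2128, 0.116]
orientation: [-0.951, 1.45, -1.556]
ft_force: [2.9, -1.6, -4.2]
width: 0.0691
```

```bash
python3 - <<'E'
from h import *
go(.6054,-.2302,.0456,-24)
E
```

```text
tcp [ 0.6147 -0.2128  0.116 ] az -23.98 tilt [ 0.0557 -0.0348 -0.9978] F [ 2.8724 -1.6221 -4.1697] w 0.0691 t 10.3 j [-0.4268  0.5331 -0.0092  0.9633 -0.0086  1.5626]
 shift tool [ 0.019   0.0703 -0.006 ] twist after 0.0003
```

Call:
move_arm(steps=[{"translation":[-0.0083,-0.0127,0.0007],"twist":0},{"translation":[-0.0095,-0.0118,0.0007],"twist":0},{"translation":[-0.0107,-0.0107,0.0006],"twist":0},{"translation":[-0.0118,-0.0096,0.0006],"twist":0},{"translation":[-0.0127,-0.0083,0.0005],"twist":0}])

```text
time_s: 10.8
tcp_pos: [0.6367, -0.1644, 0.17]
orientation: [-0.957, 1.448, -1.562]
ft_force: [3.3, -1.7, -5.9]
width: 0.0693
```

```bash
python3 - <<'E'
from h import *
go(.6054,-.2302,.0456,-24)
E
```

```text
tcp [ 0.6367 -0.1644  0.17  ] az -24.03 tilt [ 0.0527 -0.0414 -0.9977] F [ 3.3211 -1.6659 -5.8637] w 0.0693 t 10.8 j [-0.3392  0.5176  0.1095  1.0991 -0.0215  1.6509]
 shift tool [ 0.0708  0.1252 -0.0099] twist after -0.0006
```

Call:
move_arm(steps=[{"translation":[-0.0135,-0.0068,0.0004],"twist":0},{"translation":[-0.0141,-0.0054,0.0003],"twist":0},{"translation":[-0.0146,-0.0039,0.0002],"twist":0},{"translation":[-0.0148,-0.0024,0.0001],"twist":0},{"translation":[-0.0151,-0.001,0],"twist":0},{"translation":[-0.0151,0.0008,0],"twist":0},{"translation":[-0.0148,0.0023,0],"twist":0},{"translation":[0,0,0],"twist":0}])

```text
time_s: 11.6
tcp_pos: [0.6721, -0.0759, 0.1899]
orientation: [-0.993, 1.442, -1.595]
ft_force: [-0.4, 0.4, -0.6]
width: 0.0077
```

```bash
python3 - <<'E'
from h import *
go(.6054,-.2302,.0456,-24)
E
```

```text
tcp [ 0.6721 -0.0759  0.1899] az -24.29 tilt [ 0.0326 -0.0794 -0.9963] F [-0.351   0.4071 -0.6446] w 0.0077 t 11.6 j [-0.174   0.5688  0.246   1.202  -0.0727  1.821 ]
 shift tool [ 0.1592  0.1539 -0.0063] twist after -0.0051
```

```bash
python3 - <<'E'
from h import *
p,im,d=look('scene');save('pics/s5.png',cv2.resize(im[130:330,180:480],None,fx=2.5,fy=2.5))
W=world(p,d)
E
```

```text
(no output)
```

View pics/s5.png

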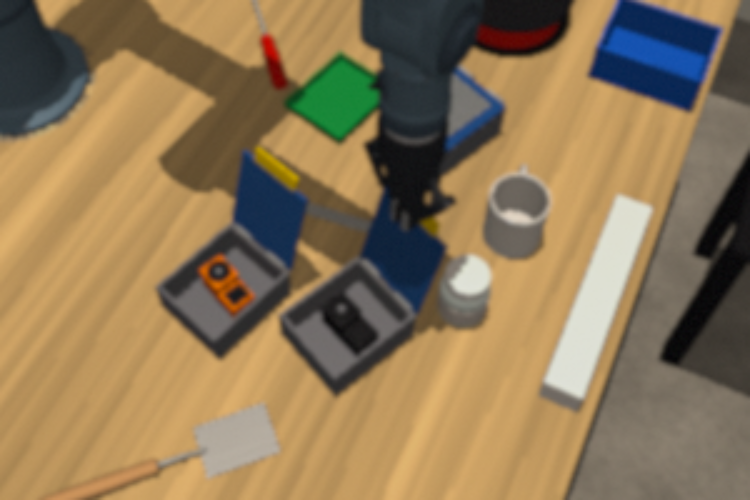

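Call:
move_arm(steps=[{"translation":[0.003,-0.045,0],"twist":0},{"translation":[0,-0.045,0],"twist":0},{"translation":[-0.03,0,-0.03],"twist":0},{"translation":[-0.035,0,-0.035],"twist":0},{"translation":[-0.035,0,-0.035],"twist":0},{"translation":[-0.035,0,-0.035],"twist":0},{"translation":[0,0,0],"twist":0},{"translation":[0,0,0],"twist":0}], claw=255)

```text
time_s: 12.45
tcp_pos: [0.5961, 0.1226, 0.2676]
orientation: [-0.985, 1.462, -1.578]
ft_force: [0.7, 0.1, -0.2]
width: -0.0
```

```bash
python3 - <<'E'
from h import *
im,W,h=lipfit()
go(.594,.121,.047,-23.5)
p,im,d=look('scene');im2=look('wrist')[1]
save('pics/s6.png',np.hstack([cv2.resize(im[150:320,220:420],(400,340)),cv2.resize(im2,(400,340))]))
E
```

```text
lip [306. 162.] 891 [595.  125.1] [20.9 69.2] 67.1 z 0.06057522241231539
tcp [0.5961 0.1226 0.2676] az -24.53 tilt [ 0.0259 -0.0586 -0.9979] F [-0.0957  0.5092 -0.3365] w 0.0001 t 12.5 j [ 0.129   0.4325  0.2271  1.3473 -0.0614  2.1284]
 shift tool [-0.0071  0.2201 -0.0118] twist after -0.0181
```

View pics/s6.png

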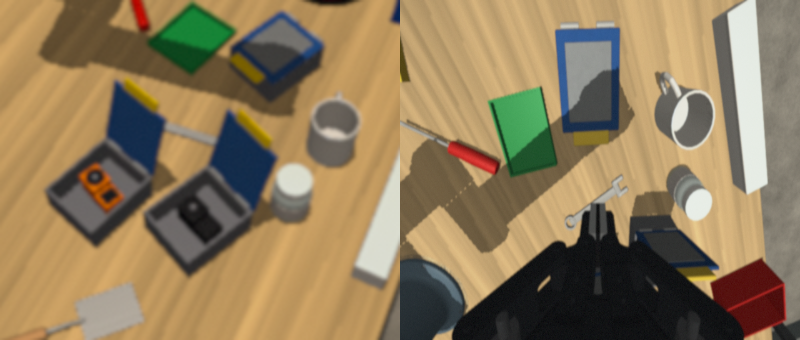

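Call:
move_arm(steps=[{"translation":[-0.002,0.035,-0.002],"twist":-0.027},{"translation":[-0.002,0.035,-0.002],"twist":0},{"translation":[-0.002,0.035,-0.002],"twist":0},{"translation":[-0.002,0.03,-0.002],"twist":0},{"translation":[-0.001,0.015,-0.002],"twist":0},{"translation":[0,0,0],"twist":0},{"translation":[0,0,0],"twist":0}], claw=0)

```text
time_s: 13.3
tcp_pos: [0.6013, 0.1146, 0.1131]
orientation: [-0.986, 1.454, -1.573]
ft_force: [-1.5, 0.1, 0.4]
width: 0.0854
```

```bash
python3 - <<'E'
from h import *
im,W,h=lipfit()
go(.5934,.1214,.047,-23)
E
```

```text
lip [297. 211.] 2486 [594.8 125.3] [20.9 69.6] 67.3 z 0.0605651683522728
tcp [0.6014 0.1145 0.1133] az -24.06 tilt [ 0.0305 -0.0594 -0.9978] F [ 0.3455  0.1486 -0.7395] w 0.0851 t 13.35 j [ 0.1154  0.4993 -0.0726  0.9754 -0.0626  2.1065]
 shift tool [-0.0057  0.0655 -0.0136] twist after -0.0186
```

Call:
move_arm(steps=[{"translation":[-0.003,0.015,-0.007],"twist":-0.018},{"translation":[-0.003,0.015,-0.006],"twist":0},{"translation":[-0.001,0.013,-0.002],"twist":0},{"translation":[0,0.011,0],"twist":0},{"translation":[0,0,0],"twist":0},{"translation":[0,0,0],"twist":0}])

```text
time_s: 13.95
tcp_pos: [0.6012, 0.1226, 0.0661]
orientation: [-0.979, 1.433, -1.566]
ft_force: [-0.3, 0.0, 1.0]
width: 0.0853
```

```bash
python3 - <<'E'
from h import *
im,W,h=lipfit()
go(.5934,.1214,.047,-23)
E
```

```text
lip [302. 257.] 3729 [594.9 125. ] [21.4 70. ] 67.3 z 0.06064654234229411
tcp [0.6012 0.1226 0.0661] az -23.27 tilt [ 0.0474 -0.0573 -0.9972] F [0.0019 0.3307 0.5256] w 0.0852 t 14.0 j [ 0.1287  0.5296 -0.1556  0.8459 -0.063   2.1055]
 shift tool [ 0.0036  0.0187 -0.0079] twist after -0.0047
```

Call:
move_arm(steps=[{"translation":[0.002,0.008,-0.005],"twist":-0.004},{"translation":[0.002,0.008,-0.005],"twist":0},{"translation":[0,0.004,-0.001],"twist":0},{"translation":[0,0,0],"twist":0}])

```text
time_s: 14.4
tcp_pos: [0.5907, 0.122, 0.0456]
orientation: [-0.979, 1.429, -1.564]
ft_force: [0.6, 0.3, 0.9]
width: 0.0853
```

```bash
python3 - <<'E'
from h import *
go(.5934,.1214,.047,-23)
E
```

```text
tcp [0.5907 0.122  0.0456] az -23.04 tilt [ 0.0501 -0.057  -0.9971] F [0.5733 0.2906 0.9062] w 0.0853 t 14.4 j [ 0.13    0.5302 -0.2153  0.7829 -0.0631  2.1027]
 shift tool [-0.0004 -0.0012  0.0028] twist after -0.0006
```

Call:
move_arm(steps=[{"translation":[0,0,0.002],"twist":0},{"translation":[0,0,0],"twist":0},{"translation":[0,0,0],"twist":0},{"translation":[0,0,0],"twist":0},{"translation":[-0.0005,-0.015,0.001],"twist":0},{"translation":[-0.0018,-0.0148,0.001],"twist":0},{"translation":[-0.0034,-0.0146,0.001],"twist":0},{"translation":[-0.0049,-0.0141,0.0009],"twist":0},{"translation":[-0.0064,-0.0134,0.0009],"twist":0}], claw=255)

```text
time_s: 15.3
tcp_pos: [0.6011, 0.1388, 0.1159]
orientation: [-0.982, 1.428, -1.564]
ft_force: [2.8, -0.1, -3.7]
width: 0.0691
```

```bash
python3 - <<'E'
from h import *
go(.5915,.1216,.0456,-23)
s=arm.state()['tcp_pos']-np.array([.5915,.1216,.0456]);print('fwd',s[:2]@[.391,.92],'side',s[:2]@[.92,-.391],'up',s[2])
E
```

```text
tcp [0.6011 0.1388 0.1159] az -22.98 tilt [ 0.049  -0.0585 -0.9971] F [ 2.8001 -0.1189 -3.72  ] w 0.0691 t 15.3 j [ 0.156   0.4933 -0.0758  0.9622 -0.0654  2.1278]
 shift tool [ 0.0172  0.0707 -0.0069] twist after 0.0004
fwd 0.019590080798339227 side 0.0021118283690105847 up 0.07034228784591208
```

Call:
move_arm(steps=[{"translation":[-0.0079,-0.0127,0.0007],"twist":0},{"translation":[-0.0091,-0.0118,0.0006],"twist":0},{"translation":[-0.0104,-0.0107,0.0005],"twist":0},{"translation":[-0.0115,-0.0096,0.0005],"twist":0},{"translation":[-0.0125,-0.0083,0.0004],"twist":0}])

```text
time_s: 15.8
tcp_pos: [0.6198, 0.1825, 0.1665]
orientation: [-0.999, 1.418, -1.575]
ft_force: [0.8, -4.0, -2.1]
width: 0.0692
```

```bash
python3 - <<'E'
from h import *
go(.5915,.1216,.0456,-23)
s=arm.state()['tcp_pos']-np.array([.5915,.1216,.0456]);print('fwd',s[:2]@[.391,.92],'side',s[:2]@[.92,-.391],'up',s[2])
E
```

```text
tcp [0.6198 0.1825 0.1665] az -22.72 tilt [ 0.0435 -0.0763 -0.9961] F [ 0.8229 -4.0097 -2.0798] w 0.0692 t 15.8 j [ 0.2274  0.533   0.125   1.1376 -0.0842  2.1956]
 shift tool [ 0.0606  0.1239 -0.0109] twist after 0.0049
fwd 0.06711762217235316 side 0.0021679059628960037 up 0.12090020717903521
```

Call:
move_arm(steps=[{"translation":[-0.013,-0.0083,0.0004],"twist":0},{"translation":[-0.0138,-0.0068,0.0003],"twist":0},{"translation":[-0.0144,-0.0054,0.0003],"twist":0},{"translation":[-0.0148,-0.0036,0.0002],"twist":0},{"translation":[-0.0151,-0.002,0],"twist":0}])

```text
time_s: 16.3
tcp_pos: [0.6465, 0.2453, 0.1858]
orientation: [-1.019, 1.406, -1.583]
ft_force: [2.4, -1.2, 1.4]
width: 0.0681
```

```bash
python3 - <<'E'
from h import *
go(.5915,.1216,.0456,-23)
s=arm.state()['tcp_pos']-np.array([.5915,.1216,.0456]);print('fwd',s[:2]@[.391,.92],'side',s[:2]@[.92,-.391],'up',s[2])
E
```

```text
tcp [0.6465 0.2453 0.1858] az -22.26 tilt [ 0.0376 -0.0929 -0.995 ] F [ 2.4041 -1.211   1.3703] w 0.0681 t 16.3 j [ 0.3144  0.6439  0.3648  1.2846 -0.1002  2.2758]
 shift tool [ 0.1249  0.149  -0.0139] twist after 0.013
fwd 0.13531078928766593 side 0.0022792965481759214 up 0.14024321742354107
```

Call:
move_arm(steps=[{"translation":[-0.0151,-0.0016,0],"twist":0},{"translation":[-0.0151,-0.0004,0],"twist":0},{"translation":[-0.0151,0.0008,0],"twist":0},{"translation":[0,0,0],"twist":0}])

```text
time_s: 16.7
tcp_pos: [0.6587, 0.2758, 0.187]
orientation: [-1.045, 1.395, -1.607]
ft_force: [0.8, 2.1, -0.6]
width: 0.0127
```

```bash
python3 - <<'E'
from h import *
go(.5915,.1216,.0456,-23)
s=arm.state()['tcp_pos']-np.array([.5915,.1216,.0456]);print('fwd',s[:2]@[.391,.92],'side',s[:2]@[.92,-.391],'up',s[2])
E
```

```text
tcp [0.6587 0.2758 0.187 ] az -22.29 tilt [ 0.0269 -0.1227 -0.9921] F [ 0.7581  2.0583 -0.6019] w 0.0127 t 16.7 j [ 0.3601  0.7282  0.5178  1.3787 -0.1246  2.3248]
 shift tool [ 0.1527  0.1574 -0.0138] twist after 0.0124
fwd 0.16815447599911654 side 0.0015309102542714129 up 0.14136525195214075
```

Call:
move_arm(steps=[{"translation":[0.005,-0.035,0],"twist":0},{"translation":[0.01,-0.045,0],"twist":0},{"translation":[0.04,-0.01,0],"twist":0},{"translation":[0.045,0,0],"twist":0},{"translation":[0.045,0,0],"twist":0},{"translation":[0.045,0,0],"twist":0},{"translation":[0.045,0,0],"twist":0},{"translation":[0.045,0,0],"twist":0},{"translation":[0.045,0,0],"twist":0},{"translation":[0.045,0,0],"twist":0}], claw=255)

```text
time_s: 17.7
tcp_pos: [0.5119, -0.0567, 0.3149]
orientation: [-1.051, 1.392, -1.596]
ft_force: [0.5, -0.3, -0.5]
width: 0.0001
```

```bash
python3 - <<'E'
from h import *
go(.475,-.183,.28,73.5)
a=look('scene')[1];b=look('side')[1]
save('pics/s7.png',np.hstack([cv2.resize(a[130:300,220:420],(400,340)),cv2.resize(b[110:280,220:420],(400,340))]))
E
```

```text
tcp [ 0.5119 -0.0567  0.3149] az -21.71 tilt [ 0.0255 -0.119  -0.9926] F [ 0.5372 -0.3071 -0.4691] w 0.0001 t 17.7 j [-0.1674  0.2106  0.0329  1.3477 -0.1133  1.7832]
 shift tool [0.1267 0.0487 0.0101] twist after 1.4799
```

View pics/s7.png

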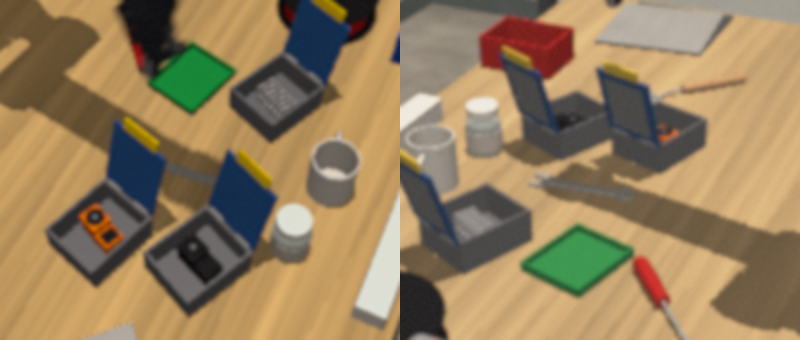

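All three lids are open: orange shroud in case A, black in B, heat sink in C. Moving over A and turning the jaws.

Call:
move_arm(steps=[{"translation":[0.04,0.005,0.003],"twist":0},{"translation":[0.04,0.005,0.003],"twist":0},{"translation":[0.035,0.005,0.003],"twist":0},{"translation":[0,0,0],"twist":-0.14},{"translation":[0,0,0],"twist":-0.14},{"translation":[0,0,0],"twist":-0.14},{"translation":[0,0,0],"twist":-0.14},{"translation":[0,0,0],"twist":-0.14},{"translation":[0,0,0],"twist":-0.14},{"translation":[0,0,0],"twist":-0.14},{"translation":[0,0,0],"twist":-0.14},{"translation":[0,0,0],"twist":-0.14},{"translation":[0,0,0],"twist":-0.14},{"translation":[0,0,0],"twist":-0.14},{"translation":[0,0,0],"twist":-0.12}], claw=110)

```text
time_s: 19.3
tcp_pos: [0.4799, -0.1642, 0.3106]
orientation: [-1.666, 0.147, -0.211]
ft_force: [-0.7, -0.1, 1.1]
width: 0.0488
```

```bash
cat >> h.py <<'E'
def orange(n,lo=.0):
    p,im,d=look(n);W=world(p,d);hsv=cv2.cvtColor(im,cv2.COLOR_RGB2HSV)
    m=(d>0)&(hsv[...,0]>3)&(hsv[...,0]<16)&(hsv[...,1]>190)&(hsv[...,2]>110)&(W[...,2]>lo)&(W[...,2]<.6)&(abs(W[...,0]-.5)<.2)
    l=cv2.connectedComponentsWithStats(m.astype(np.uint8))
    for i in np.argsort(-l[2][1:,4])[:2]+1:
        if l[2][i,4]<60: continue
        P=W[l[1]==i];r=cv2.minAreaRect((P[:,:2]*1000).astype(np.float32));print(n,'orange',l[3][i].round(),l[2][i,4],np.round(r[0],1),np.round(r[1],1),round(r[2],1),'z',np.percentile(P[:,2],[5,50,95]))
    return im
E
python3 - <<'E'
from h import *
go(.475,-.183,.15,73.5)
im=orange('wrist');orange('scene');save('pics/w8.png',im)
E
```

```text
tcp [ 0.4799 -0.1642  0.3106] az 76.95 tilt [ 0.028  -0.1059 -0.994 ] F [-0.6931 -0.0953  1.0729] w 0.0488 t 19.3 j [-0.4035  0.1735 -0.0236  1.3059 -0.0865 -0.1812]
 shift tool [-0.0089  0.1615 -0.0037] twist after 0.0602
scene orange [268. 243.] 135 [ 469.3 -177. ] [34.2 90.6] 63.8 z [0.0216 0.0395 0.0478]
```

View pics/w8.png

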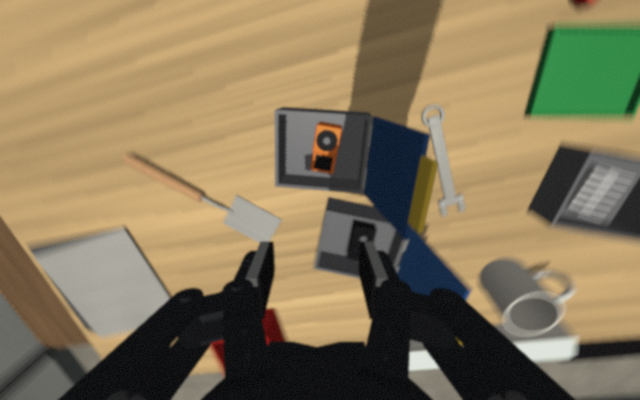

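```bash
sed -i 's/hsv\[...,1\]>190)&(hsv\[...,2\]>110)/hsv[...,1]>150)\&(hsv[...,2]>60)/' h.py
python3 - <<'E'
from h import *
im=orange('wrist',.005);orange('side',.005);orange('scene',.005)
for c in('wrist','scene'):
    p,i2,d=look(c);W=world(p,d)
    for s in arm.silhouettes(c,'orange_shroud_mid')[:3]:
        m=s['pixels']&(d>0);P=W[m];r=cv2.minAreaRect((P[:,:2]*1000).astype(np.float32));print(c,s['confidence'],s['at'],m.sum(),r,np.percentile(P[:,2],[5,50,95]))
E
```

```text
wrist orange [326. 146.] 619 [ 474.9 -177.7] [35.  71.3] 66.2 z [0.0306 0.0432 0.045 ]
scene orange [269. 243.] 219 [ 468.8 -175.2] [40.4 93.7] 59.2 z [0.0166 0.0346 0.0471]
wrist 0.92 [327.0, 144.6] 1253 ((474.60546875, -178.59620666503906), (41.448490142822266, 71.48961639404297), 68.37284088134766) [0.0228 0.0431 0.0456]
wrist 0.55 [400.8, 174.2] 6158 ((547.7152709960938, -76.50908660888672), (116.26957702636719, 187.73382568359375), 73.13786315917969) [0.0719 0.15   0.1973]
scene 0.69 [270.7, 243.3] 285 ((477.591064453125, -179.5069580078125), (36.072059631347656, 73.63905334472656), 68.08428192138672) [0.0196 0.0359 0.0476]
```

Call:
move_arm(steps=[{"translation":[-0.005,0.03,0.002],"twist":0.09},{"translation":[-0.005,0.04,0.002],"twist":0.085},{"translation":[0,0.04,0],"twist":0},{"translation":[0,0.04,0],"twist":0},{"translation":[0,0.03,0],"twist":0},{"translation":[0,0,0],"twist":0},{"translation":[0,0,0],"twist":0}])

```text
time_s: 20.45
tcp_pos: [0.4788, -0.1794, 0.1286]
orientation: [-1.645, 0.288, -0.38]
ft_force: [-0.1, -0.4, 0.2]
width: 0.0485
```

```bash
python3 - <<'E'
from h import *
im=orange('wrist',.005)
go(.475,-.178,.022,67)
save('pics/w9.png',im)
E
```

```text
wrist orange [328. 180.] 1785 [ 474.6 -177.7] [35.1 70.6] 66.9 z [0.0203 0.0431 0.045 ]
tcp [ 0.4787 -0.1793  0.1288] az 65.74 tilt [ 0.0355 -0.1095 -0.9934] F [-0.0932 -0.5963 -0.6852] w 0.0485 t 20.5 j [-0.4327  0.2587 -0.3987  0.835  -0.0846 -0.0159]
 shift tool [-0.0121  0.1058  0.0088] twist after -0.022
```

View pics/w9.png

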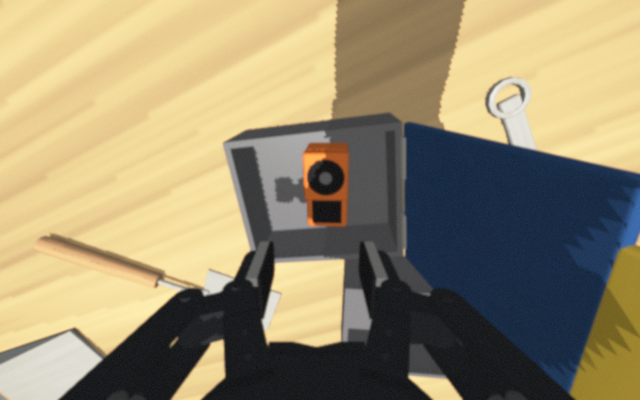

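Call:
move_arm(steps=[{"translation":[-0.006,0.02,0.003],"twist":-0.022},{"translation":[-0.006,0.02,0.003],"twist":0},{"translation":[-0.003,0.02,0.002],"twist":0},{"translation":[0,0,0],"twist":0},{"translation":[0,0,0],"twist":0}])

```text
time_s: 21.0
tcp_pos: [0.4796, -0.1762, 0.0775]
orientation: [-1.653, 0.255, -0.378]
ft_force: [-0.3, 0.2, 0.6]
width: 0.0486
```

```bash
python3 - <<'E'
from h import *
im=orange('wrist',.005)
go(.475,-.178,.022,67)
E
```

```text
wrist orange [320. 201.] 2875 [ 483.3 -181.6] [37.6 91. ] 64.8 z [0.0179 0.043  0.045 ]
tcp [ 0.4796 -0.1762  0.0776] az 66.95 tilt [ 0.0541 -0.1178 -0.9916] F [0.5656 0.1464 0.7876] w 0.0487 t 21.05 j [-0.4262  0.2983 -0.4982  0.6758 -0.085  -0.0323]
 shift tool [-0.0089  0.0551  0.0014] twist after -0.0009
```

Call:
move_arm(steps=[{"translation":[-0.005,0.012,0.0005],"twist":0},{"translation":[-0.005,0.012,0.0005],"twist":0},{"translation":[-0.001,0.012,0.0005],"twist":0},{"translation":[0,0,0],"twist":0},{"translation":[0,0,0],"twist":0}])

```text
time_s: 21.55
tcp_pos: [0.4799, -0.1784, 0.0493]
orientation: [-1.656, 0.243, -0.391]
ft_force: [0.3, 0.4, 1.7]
width: 0.0486
```

```bash
python3 - <<'E'
from h import *
im=orange('wrist',.005)
go(.475,-.178,.022,67)
save('pics/w10.png',im)
E
```

```text
wrist orange [319. 219.] 3821 [ 481.6 -185.6] [44.5 90.5] 67.0 z [0.0241 0.0432 0.0449]
tcp [ 0.48   -0.1785  0.0494] az 66.86 tilt [ 0.0689 -0.1247 -0.9898] F [-0.8432  0.1762  0.2367] w 0.0487 t 21.6 j [-0.4301  0.325  -0.5515  0.579  -0.0847 -0.0361]
 shift tool [-0.0078  0.0267  0.0009] twist after -0.0025
```

View pics/w10.png

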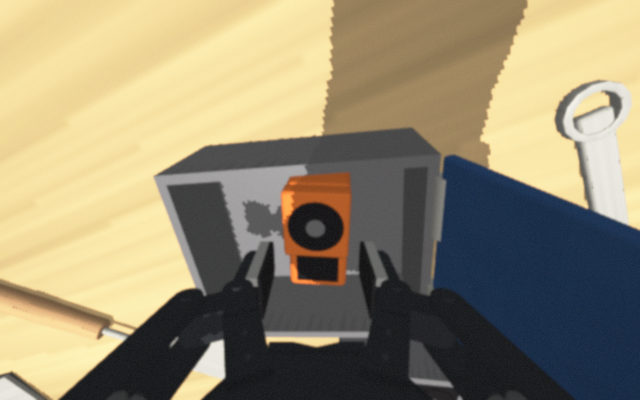

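Call:
move_arm(steps=[{"translation":[-0.006,0.01,0],"twist":0},{"translation":[-0.005,0.01,0.0005],"twist":0},{"translation":[-0.001,0.009,0.0005],"twist":0},{"translation":[0,0,0],"twist":0}])

```text
time_s: 22.0
tcp_pos: [0.4768, -0.1823, 0.0256]
orientation: [-1.665, 0.236, -0.403]
ft_force: [-1.1, 0.5, -0.6]
width: 0.048
```

```bash
python3 - <<'E'
from h import *
go(.475,-.178,.022,67)
E
```

```text
tcp [ 0.4768 -0.1823  0.0256] az 66.65 tilt [ 0.0784 -0.1366 -0.9875] F [-1.1175  0.5475 -0.6079] w 0.048 t 22.0 j [-0.4361  0.3481 -0.6001  0.493  -0.0908 -0.0405]
 shift tool [-0.0038  0.0028  0.0036] twist after -0.0061
```

Call:
move_arm(steps=[{"translation":[-0.003,0.002,0.003],"twist":0},{"translation":[0,0,0],"twist":0},{"translation":[0,0,0],"twist":0},{"translation":[0,0,0],"twist":0},{"translation":[0,0,0],"twist":0}], claw=255, grip_force=40)

```text
time_s: 22.5
tcp_pos: [0.4792, -0.1821, 0.0282]
orientation: [-1.671, 0.231, -0.412]
ft_force: [-0.0, -1.6, -0.4]
width: 0.0365
```

```bash
python3 - <<'E'
from h import *
go(.475,-.178,.30,67)
E
```

```text
tcp [ 0.4792 -0.1821  0.0282] az 66.49 tilt [ 0.0851 -0.144  -0.9859] F [-0.0308 -1.5613 -0.3542] w 0.0365 t 22.5 j [-0.431   0.3426 -0.6019  0.4878 -0.0954 -0.034 ]
 shift tool [ 0.0312 -0.2689 -0.0249] twist after -0.0089
```

Call:
move_arm(steps=[{"translation":[0.002,-0.012,-0.001],"twist":0},{"translation":[0.003,-0.02,-0.002],"twist":0},{"translation":[0.004,-0.03,-0.003],"twist":0},{"translation":[0.006,-0.045,-0.0045],"twist":0},{"translation":[0.006,-0.045,-0.0045],"twist":0},{"translation":[0.006,-0.045,-0.0045],"twist":0},{"translation":[0.006,-0.045,-0.0045],"twist":0},{"translation":[0,0,0],"twist":0}])

```text
time_s: 23.3
tcp_pos: [0.4752, -0.1777, 0.2775]
orientation: [-1.664, 0.239, -0.398]
ft_force: [0.6, -0.1, -1.3]
width: 0.0368
```

```bash
python3 - <<'E'
from h import *
go(.460,.1815,.28,66.5)
im=orange('wrist',.005)
orange('scene',.1);orange('side',.1)
E
```

```text
tcp [ 0.4752 -0.1777  0.2775] az 66.74 tilt [ 0.0732 -0.1338 -0.9883] F [ 0.561  -0.1224 -1.2861] w 0.0368 t 23.3 j [-0.4287  0.1298 -0.167   1.151  -0.0914 -0.0341]
 shift tool [-0.1507 -0.0517  0.3223] twist after 0.0042
wrist orange [317. 235.] 5756 [ 472.1 -175.5] [36.8 72.4] 66.4 z [0.2661 0.2938 0.2966]
scene orange [264. 203.] 236 [ 480.4 -179.4] [38.6 58.3] 70.2 z [0.2584 0.2807 0.2946]
side orange [356. 114.] 130 [ 442.9 -155.6] [39.6 27.3] 33.3 z [0.262  0.278  0.2941]
```

Call:
move_arm(steps=[{"translation":[-0.008,-0.01,0.018],"twist":0},{"translation":[-0.0165,-0.007,0.0355],"twist":0},{"translation":[-0.0165,-0.006,0.0355],"twist":0},{"translation":[-0.0165,-0.006,0.0355],"twist":0},{"translation":[-0.0165,-0.006,0.0355],"twist":0},{"translation":[-0.0165,-0.006,0.0355],"twist":0},{"translation":[-0.0165,-0.006,0.0355],"twist":0},{"translation":[-0.0165,-0.006,0.0355],"twist":0},{"translation":[-0.0165,-0.006,0.0355],"twist":0},{"translation":[-0.009,-0.003,0.02],"twist":-0.08},{"translation":[0,0,0],"twist":-0.08},{"translation":[0,0,0],"twist":0}])

```text
time_s: 24.65
tcp_pos: [0.4385, 0.1974, 0.2523]
orientation: [-1.693, 0.172, -0.2]
ft_force: [0.1, -0.4, -1.2]
width: 0.0367
```

```bash
python3 - <<'E'
from h import *
go(.460,.181,.10,76)
im=orange('wrist',.005)
p,i2,d=look('wrist');W=world(p,d);hsv=cv2.cvtColor(i2,cv2.COLOR_RGB2HSV)
g=(d>0)&(hsv[...,0]>40)&(hsv[...,0]<85)&(hsv[...,1]>80)&(W[...,2]<.03)
P=W[g];print('tray',cv2.minAreaRect((P[:,:2]*1000).astype(np.float32)),np.median(P[:,2]))
E
```

```text
tcp [0.4385 0.1974 0.2523] az 76.55 tilt [ 0.002  -0.1302 -0.9915] F [ 0.0691 -0.3642 -1.21  ] w 0.0367 t 24.65 j [ 0.3675  0.2303 -0.1038  1.2819 -0.1226  0.603 ]
 shift tool [0.0198 0.1531 0.0084] twist after 0.0095
wrist orange [317. 235.] 5695 [435.  199.4] [36.7 74. ] 75.2 z [0.245  0.2701 0.2743]
tray ((530.1346435546875, 287.5340270996094), (400.06103515625, 169.78648376464844), 64.90901184082031) 0.0032560836275541405
```

Call:
move_arm(steps=[{"translation":[0.005,0.03,0.002],"twist":0},{"translation":[0.005,0.04,0.002],"twist":0},{"translation":[0.005,0.04,0.002],"twist":0},{"translation":[0.003,0.03,0.002],"twist":0},{"translation":[0,0.01,0],"twist":0},{"translation":[0,0,0],"twist":0},{"translation":[0,0,0],"twist":0}])

```text
time_s: 25.45
tcp_pos: [0.4584, 0.1754, 0.0981]
orientation: [-1.692, 0.188, -0.215]
ft_force: [0.2, 0.9, -0.8]
width: 0.0363
```

```bash
python3 - <<'E'
from h import *
go(.460,.181,.03,76)
im=orange('wrist',.005)
p,i2,d=look('wrist');W=world(p,d);hsv=cv2.cvtColor(i2,cv2.COLOR_RGB2HSV)
g=(d>0)&(hsv[...,0]>40)&(hsv[...,0]<85)&(hsv[...,1]>80)&(W[...,2]<.03)&(np.hypot(W[...,0]-.46,W[...,1]-.181)<.1)
P=W[g];print('tray',cv2.minAreaRect((P[:,:2]*1000).astype(np.float32)),np.median(P[:,2]))
o=(d>0)&(hsv[...,0]>3)&(hsv[...,0]<16)&(hsv[...,1]>150)&(hsv[...,2]>60)&(W[...,2]>.05)
Q=W[o];Q=Q[Q[:,2]>np.percentile(Q[:,2],30)]
for k in range(6):
    c=Q.mean(0);n=np.linalg.svd(Q-c,full_matrices=False)[2][2];n*=np.sign(n[2]);e=abs((Q-c)@n);Q=Q[e<max(.0015,np.median(e)*2)]
print('top normal',n,len(Q),c)
E
```

```text
tcp [0.4584 0.1754 0.0981] az 75.43 tilt [ 0.0003 -0.1305 -0.9914] F [ 0.1868  0.8683 -0.8105] w 0.0363 t 25.45 j [ 0.3124  0.3466 -0.363   0.9014 -0.1246  0.5671]
 shift tool [-0.002   0.0668  0.0143] twist after -0.0099
wrist orange [317. 235.] 5686 [483.5 169.3] [ 36.6 133.5] 73.9 z [0.0904 0.1159 0.12  ]
wrist orange [324.  63.] 85 [355.7 195.6] [ 0.8 49.6] 41.3 z [0.0116 0.0133 0.0153]
tray ((464.9761962890625, 179.44525146484375), (140.29443359375, 121.9676284790039), 75.744384765625) 0.0033582182386296122
top normal [0.0915 0.0266 0.9955] 2669 [0.4385 0.1828 0.1185]
```

Call:
move_arm(steps=[{"translation":[-0.001,0.018,0.004],"twist":0},{"translation":[-0.001,0.018,0.004],"twist":0},{"translation":[0,0.015,0.002],"twist":0},{"translation":[0,0.006,0.001],"twist":0},{"translation":[0,0,0],"twist":0},{"translation":[0,0,0],"twist":0}])

```text
time_s: 26.15
tcp_pos: [0.4688, 0.1836, 0.0489]
orientation: [-1.682, 0.172, -0.23]
ft_force: [0.1, -0.1, -0.9]
width: 0.0369
```

```bash
cat >> h.py <<'E'
def top():
    p,i2,d=look('wrist');W=world(p,d);hsv=cv2.cvtColor(i2,cv2.COLOR_RGB2HSV)
    o=(d>0)&(hsv[...,0]>3)&(hsv[...,0]<16)&(hsv[...,1]>150)&(hsv[...,2]>60)&(np.hypot(W[...,0]-.46,W[...,1]-.181)<.09)
    Q=W[o];print('part xy rect',cv2.minAreaRect((Q[:,:2]*1000).astype(np.float32)),'zrange',np.percentile(Q[:,2],[2,50,98]));Q=Q[Q[:,2]>np.percentile(Q[:,2],30)]
    for k in range(6):
        c=Q.mean(0);n=np.linalg.svd(Q-c,full_matrices=False)[2][2];n*=np.sign(n[2]);e=abs((Q-c)@n);Q=Q[e<max(.0015,np.median(e)*2)]
    print('top normal',n,len(Q),c);return i2
E
python3 - <<'E'
from h import *
go(.460,.181,.03,76)
top()
E
```

```text
tcp [0.4688 0.1836 0.0489] az 75.38 tilt [ 0.0209 -0.1237 -0.9921] F [ 0.0935 -0.0795 -0.9301] w 0.0369 t 26.15 j [ 0.3213  0.4078 -0.4174  0.765  -0.1243  0.5747]
 shift tool [-0.0088  0.0188 -0.0025] twist after -0.0108
part xy rect ((436.8096008300781, 183.6498565673828), (133.25241088867188, 53.84772491455078), 2.6346805095672607) zrange [0.036  0.0665 0.0705]
top normal [0.0728 0.0202 0.9971] 2720 [0.4481 0.1904 0.0686]
```

Call:
move_arm(steps=[{"translation":[-0.005,0.008,0],"twist":0},{"translation":[-0.004,0.007,0],"twist":0},{"translation":[0,0.004,0],"twist":0},{"translation":[0,0,0],"twist":0}])

```text
time_s: 26.6
tcp_pos: [0.461, 0.1839, 0.0298]
orientation: [-1.681, 0.17, -0.233]
ft_force: [0.6, -0.9, -1.5]
width: 0.0366
```

```bash
python3 - <<'E'
from h import *
go(.460,.181,.026,76)
top()
E
```

```text
tcp [0.461  0.1839 0.0298] az 75.37 tilt [ 0.0241 -0.1226 -0.9922] F [ 0.5684 -0.8642 -1.4947] w 0.0366 t 26.6 j [ 0.3269  0.4186 -0.4617  0.7073 -0.1242  0.5802]
 shift tool [-0.0004  0.0041 -0.0026] twist after -0.011
part xy rect ((438.09954833984375, 180.88790893554688), (59.556854248046875, 134.5581817626953), 87.85507202148438) zrange [0.017  0.0474 0.0513]
top normal [0.0693 0.0202 0.9974] 2712 [0.4404 0.1909 0.0494]
```

Call:
move_arm(steps=[{"translation":[0,0.003,0],"twist":0},{"translation":[0,0.003,0],"twist":0},{"translation":[0,0,0],"twist":0}])

```text
time_s: 26.95
tcp_pos: [0.4614, 0.1835, 0.0264]
orientation: [-1.68, 0.168, -0.233]
ft_force: [-0.2, -0.5, -1.1]
width: 0.0353
```

```bash
python3 - <<'E'
from h import *
go(.460,.181,.026,76)
top()
E
```

```text
tcp [0.4614 0.1835 0.0264] az 75.41 tilt [ 0.0253 -0.1222 -0.9922] F [-0.1883 -0.4624 -1.1071] w 0.0353 t 26.95 j [ 0.3258  0.4225 -0.4662  0.6973 -0.1242  0.5783]
 shift tool [-0.0008  0.0007 -0.0027] twist after -0.0103
part xy rect ((438.5830383300781, 182.42703247070312), (56.35277557373047, 136.1751708984375), 85.28961181640625) zrange [0.0129 0.0432 0.0473]
top normal [0.0279 0.0899 0.9956] 2760 [0.4404 0.1912 0.0451]
```

Call:
move_arm(steps=[{"translation":[0,0.002,0],"twist":0},{"translation":[0,0,0],"twist":0}])

```text
time_s: 27.2
tcp_pos: [0.4617, 0.1836, 0.0263]
orientation: [-1.679, 0.167, -0.233]
ft_force: [0.2, 0.1, -1.1]
width: 0.0353
```

Call:
move_arm(steps=[{"translation":[0,0,0],"twist":0},{"translation":[0,0,0],"twist":0},{"translation":[0,0,0],"twist":0}], claw=105)

```text
time_s: 27.5
tcp_pos: [0.4627, 0.1836, 0.0262]
orientation: [-1.679, 0.166, -0.235]
ft_force: [-0.2, -0.5, -0.5]
width: 0.0501
```

```bash
python3 - <<'E'
from h import *
go(.461,.1835,.2,75)
save('pics/w11.png',top())
E
```

```text
tcp [0.4627 0.1836 0.0262] az 75.39 tilt [ 0.028  -0.1214 -0.9922] F [-0.2453 -0.4949 -0.5338] w 0.0501 t 27.5 j [ 0.3252  0.4228 -0.4665  0.6939 -0.1243  0.5777]
 shift tool [ 0.0083 -0.1725 -0.0198] twist after 0.0069
part xy rect ((440.0581970214844, 178.97193908691406), (55.09991455078125, 138.52906799316406), 82.56925201416016) zrange [0.0109 0.0419 0.0441]
top normal [-0.0069  0.0036  1.    ] 2734 [0.4396 0.1883 0.043 ]
```

View pics/w11.png

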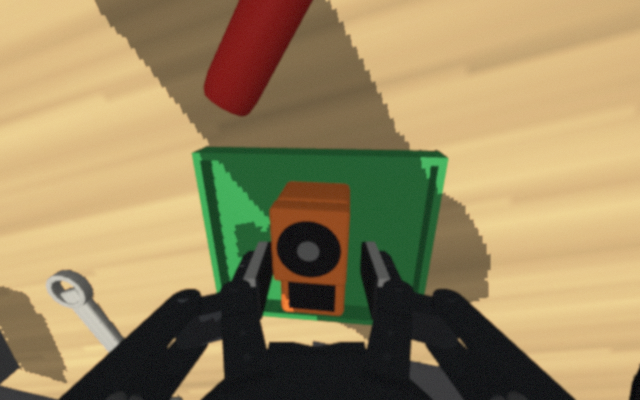

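The shroud lies flat in the tray (fan at (308,250)) and the jaws are clear on both sides. Retreating along the finger axis.

Call:
move_arm(steps=[{"translation":[0,-0.015,0],"twist":0},{"translation":[0,-0.03,0],"twist":0},{"translation":[0,-0.045,0],"twist":0},{"translation":[0,-0.045,0],"twist":0},{"translation":[0,-0.04,0],"twist":0},{"translation":[0,0,0],"twist":0},{"translation":[0,0,0],"twist":0}])

```text
time_s: 28.25
tcp_pos: [0.4565, 0.2048, 0.2034]
orientation: [-1.681, 0.171, -0.232]
ft_force: [-0.1, -0.6, -0.8]
width: 0.0502
```

```bash
python3 - <<'E'
from h import *
go(.461,.1835,.2,75)
top()
a=look('scene')[1];b=look('side')[1]
save('pics/s12.png',np.hstack([cv2.resize(a[110:310,190:425],(400,340)),cv2.resize(b[110:280,220:420],(400,340))]))
E
```

```text
tcp [0.4565 0.2048 0.2034] az 75.36 tilt [ 0.0225 -0.1231 -0.9921] F [-0.1342 -0.61   -0.8405] w 0.0502 t 28.25 j [ 0.3688  0.2697 -0.1788  1.1459 -0.1233  0.6227]
 shift tool [ 0.0095  0.0061 -0.0189] twist after 0.0063
part xy rect ((437.0718078613281, 182.50628662109375), (133.6116485595703, 52.4446907043457), 1.6517417430877686) zrange [0.0153 0.042  0.0444]
top normal [0.0138 0.0128 0.9998] 461 [0.4365 0.1874 0.0429]
```

View pics/s12.png

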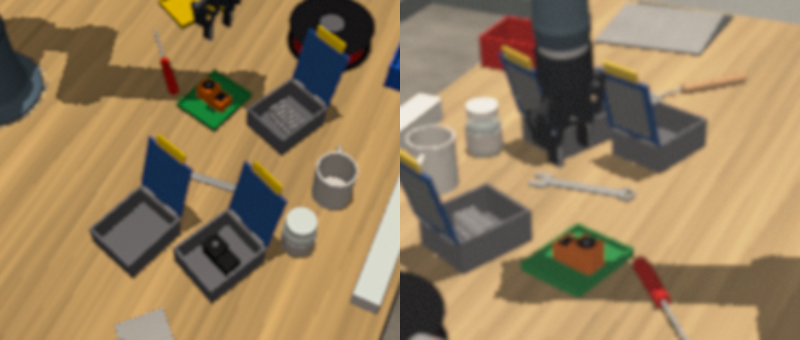

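```bash
python3 -c "
from cell import arm
print(arm.job_done())"
```

```text
the job is handed in; nothing more can be done
None
```

I opened all three lids and set the orange shroud in the green tray. I handed the job in at about 28.5 s; no verdict is reported.

**What I did:** I gripped each yellow lip by its sides and swung the lid past upright. The orange shroud was in the case nearest the robot. I lifted it out, lowered it onto the tray floor while still held, released it and backed the gripper clear.

**Last checks:**
- **Lids:** all three stand open in the last scene and side pictures.
- **Shroud:** it is right way up and flat, with its top face within about 0.02 rad of level and 43 mm above the bench (44 expected). Its centre is about 5 mm from the tray's centre.
- **Other parts:** the black shroud and the heat sink are still in their cases. By eye, the other items on the bench that show in those pictures have not moved.
- **Gripper:** it is clear and about 20 cm up.

**What did not go as planned:**
- **Lip slips:** the grip slipped off the second and third lips near the end of the swing, but by then both lids were past upright and fell open.
- **Tool tilt:** the tool drifted to about 0.12–0.17 rad off vertical and I did not correct it. The shroud was held slightly tilted, then levelled on the tray floor when released.
- **Tray position:** the scene and side cameras disagreed by about 4–5 mm on the tray's position; I mainly trusted the scene camera.

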